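# Gauge the washed sample-cup carriers and put them away

### The job

Check the three washed sample-cup carriers on the draining mat one at a time: lower the carrier's pull tab from above into the slot gauge until it goes no further, without forcing it, and put that carrier away before you try the next. A carrier whose tab passes the wide upper (go) slot and stops at the narrow lower (no-go) slot is good: push it fully home into a free lane under the clear hood with its tab out to the front, like the one stored there, for which you will have to set it down and take it by its tab; one whose tab does not enter, or drops through to the floor of the gauge, goes into the white basket. Leave the stored carrier, the bottle and the paper roll where they are, and let go of everything at the end.

Things in the scene. Friction and masses are not known exactly. Their poses are not given: they have to be found in the camera images.
- carrier_a_mid (a point): grey plastic sample-cup carrier, about 0.14 kg: body 95 x 42 x 32 mm high with four round wells on top, at one end a pull tab 50 mm long, 22 mm high; the three differ only in tab thickness: 17, 23 or 29 mm, not told which. Point: centre of the body, 16 mm above its underside; tab points to -x, y across, z up. Starts lying flat, wells up, on the draining mat
- carrier_a_tab (a point): centre of that carrier's pull tab: 72.5 mm from carrier_a_mid along -x and 17 mm above the underside (the tab's underside is 6 mm above the body's); same axes
- carrier_b_mid (a point): grey plastic sample-cup carrier, about 0.14 kg: body 95 x 42 x 32 mm high with four round wells on top, at one end a pull tab 50 mm long, 22 mm high; the three differ only in tab thickness: 17, 23 or 29 mm, not told which. Point: centre of the body, 16 mm above its underside; tab points to -x, y across, z up. Starts lying flat, wells up, on the draining mat
- carrier_b_tab (a point): centre of that carrier's pull tab: 72.5 mm from carrier_b_mid along -x and 17 mm above the underside (the tab's underside is 6 mm above the body's); same axes
- carrier_c_mid (a point): grey plastic sample-cup carrier, about 0.14 kg: body 95 x 42 x 32 mm high with four round wells on top, at one end a pull tab 50 mm long, 22 mm high; the three differ only in tab thickness: 17, 23 or 29 mm, not told which. Point: centre of the body, 16 mm above its underside; tab points to -x, y across, z up. Starts lying flat, wells up, on the draining mat
- carrier_c_tab (a point): centre of that carrier's pull tab: 72.5 mm from carrier_c_mid along -x and 17 mm above the underside (the tab's underside is 6 mm above the body's); same axes
- mat: fixed dark rubber draining mat 330 x 270 mm, 3 mm thick, on which the three carriers start side by side; origin at the centre of its underside
- gauge: fixed steel stepped slot gauge in a bench stand; origin at the centre of its foot on the bench, z up. Jaw plate 76 mm wide (y), 16 mm thick (x), on a base plate 75 (x) x 110 (y) x 8 mm, two side posts 38 mm high at y = +-44 mm. The slot is open at the top and on both faces: a tab lying along x goes down into it with the carrier's body on the +x or the -x side
- gauge_go (a point): middle of the mouth of the gauge's upper (go) slot, 58 mm above the bench; this slot is 26 mm wide in y and 20 mm deep; axes as the gauge
- gauge_nogo (a point): middle of the mouth of the gauge's lower (no-go) slot, below the go slot, 38 mm above the bench; it is 20 mm wide in y and 18 mm deep, with a solid floor 20 mm above the bench
- bay: fixed storage bay for good carriers, origin at the centre of its foot: three lanes 50 mm wide at y = -54, 0, +54 mm, walls 4 mm thick, clear hood over them (underside 38, top 42 mm up), open to -x, the bench is its floor. Depth x -52 to +52 mm; the back wall stops a body end at x = +48 mm, so a carrier fully home with its tab out to -x has its body centre at x = 0. Middle lane is taken
- basket: fixed white open plastic basket for rejects, outside 210 mm (x) x 250 mm (y) x 58 mm high, walls and floor 5 mm; origin at the centre of its underside on the bench
- stored_mid (a point): bystander: a good carrier of the same kind already home in the middle lane of the bay, tab out; centre of its body, 16 mm above its underside. Leave it where it is
- bottle_c (a point): bystander: square green detergent bottle with a white cap, 56 x 56 mm, 190 mm tall, standing on the bench; this point is on its axis 95 mm up. Leave it where it is
- roll_c (a point): bystander: paper roll lying flat, 84 mm in diameter, 24 mm high; this point is its centre. Leave it where it is
Mind the look-alikes: they are no part of the job. What is shaped like the part that bears carrier_b_mid but red is not meant.

How it is judged:
By the outcome, as a careful person would: the job done as asked, in the order asked, and still so for the second after the job is handed in, with the robot touching nothing.
It also fails if it takes over 72 s, if anything falls off the work surface, if the arm or the gripper's body presses on something with over 40 N, if the wrist force passes 120 N, or if a joint passes its speed limit or range.

### The arm

A 6-joint arm with a two-finger parallel gripper is mounted at the origin on the work surface. World frame = base frame: x ahead of the robot, y to its left, z up, the work surface at z = 0. Lengths are in m, angles in rad, forces in N, time in s.
With the tool pointing down it reaches from about 0.275 to 0.825 m from the base axis. Payload 4.9 kg.
Tool frame: the origin (TCP) lies midway between the tips of the shut fingers; the grasp point (between the pads) lies 19 mm behind it (bot.grip_depth is the distance from the TCP to the grasp point, in m); y points along the fingers, x is the direction in which the jaws open and shut, and the axes are right-handed (so a half turn about y gives the same grasp; the last joint's range is limited). The gripper opens to 85 mm and grips with 20 to 120 N. Pads are 22 mm wide; open, the fingers measure 114 mm over their backs; the gripper's body (76 mm by 85 mm) begins 54 mm behind the grasp point. The pads swing forward as they close: fully open they stand 13 mm farther back than shut.
Start: joints at [-1.242, 0.326, -0.193, 1.052, 0, 1.437], TCP at [0.246, -0.492, 0.231] pointing down, gripper open.
Joint ranges: [-2.65, 2.65], [-0.97, 1.79], [-1.3, 1.35], [-1.93, 2.1], [-1.47, 1.37], [-3.14, 3.14]. Speed limits (rad/s): [2.57, 2.57, 3.14, 3.14, 3.14, 3.14].

### API

Orientations are given as a unit quaternion [w, x, y, z].
In Python, from cell import bot gives the robot as it stands. Calls block until the motion is done:
- bot.move_pose(position, orientation): joint-space move of the TCP to a pose.
- bot.move_linear(position, speed=0.15, rotation=None, until_force=None): straight line of the TCP; rotation=None keeps the orientation; speed is the mean speed in m/s. With until_force (N) it stops when the force on the tool has changed by that much, and returns True; else False.
- bot.goto_joints(angles): joint-space move.
- bot.set_gripper(opening, grasp_force=None): opening from 0.0 (shut) to 1.0 (fully open); grasp_force is the grip in N (None keeps the last); returns when the fingers have stopped.
- bot.wait(seconds).
- bot.solve_ik(position, orientation): joint angles nearest the present ones, or None.
- bot.camera(name): name is "scene" or "side" or "wrist"; returns the picture (400x640x3 uint8, red, green, blue); there is no depth.
- bot.calibration(name): a dict with "mtx" (3x3 intrinsics, pixels), "k1" (the pictures are not rectified: a ray, as slopes to the right and down, at radius r is drawn at 1 + k1 r^2 times it, then the intrinsics apply), "extrinsics" (4x4, takes a point from world to camera coordinates); the wrist camera has in their place "hand_eye" (4x4, takes a point from camera to tool coordinates, whose origin is the TCP and whose axes are the tool frame's). Camera axes: x right, y down, z forward; pixel columns grow to the right and rows downward; lengths in m; the calibration is good to about 2 mm. A picture is of the moment at which its call begins: read the wrist's pose just before it. calibration takes no time and is no camera call.
A pose or a line that the arm cannot do raises bot.PlanningError and nothing moves.
- bot.close_job(): hands the job in, once; it reports no verdict.
Trained networks look in the newest picture that a camera, given by its name, has taken for a name from the list of things; names that differ only in an ending like _2 or _b are one class to them, and where a whole thing is asked for, a point or a joint stands for the part that bears it (a point fixed in the world has none). Each returns a list of dicts, best first, with "confidence" (0 to 1); they miss things now and then, are a little off and sometimes report something else, mostly with a low value. They report only what shows in the picture. A call takes as long as a camera call. They do not tell look-alikes from the thing itself.
- bot.search_frame(camera, thing): "bbox" ([left, top, width, height] in pixels, round what is visible of it).
Readings, each from a call of its own:
- bot.read_clock(): time.
- bot.read_joint_positions(): joint angles.
- bot.read_joint_vel(): joint speeds.
- bot.read_joint_efforts(): joint torques, N m.
- bot.read_position(): TCP position.
- bot.read_tool_rot(): TCP orientation.
- bot.read_ft_force(): force on the tool from outside, world axes, zero at the start.
- bot.read_moment(): the same for the moment, N m.
- bot.read_gripper_width(): opening from 0.0 (shut) to 1.0 (fully open).
Only numpy, scipy, OpenCV 4.12 (cv2) and the standard library are available. Lean on these libraries where they do the work, as an engineer would, in place of code of your own. Each camera call takes 0.05 s, during which the arm holds its last target.

## Working session

There is one attempt and no reset: what is moved stays moved. The work goes in short steps, each a Python script; the robot and the scene stay as the last script left them, time stands still between calls to the robot, and variables do not carry over. Pictures are saved under pics/ and viewed, and the job is handed in when it is done.

```bash
ls; mkdir -p pics
python3 - <<'E'
from cell import bot
import cv2
print(bot.read_clock())
for c in("scene","side"):
    im=bot.camera(c); cv2.imwrite(f"pics/{c}0.png",im[:,:,::-1])
    k=bot.calibration(c); print(c,k)
    for t in("carrier_a_mid","gauge","bay","basket","bottle_c","roll_c","mat","carrier_a_tab","gauge_go","stored_mid"):
        r=bot.search_frame(c,t); print(t,[( [round(x) for x in d["bbox"]],round(d["confidence"],2)) for d in r])
print(bot.calibration("wrist"))
print(bot.read_clock(),bot.read_tool_rot(),bot.grip_depth)
E
```

```text
pics
0.0
scene {'mtx': array([[424.24854584,   0.        , 321.45541523],
       [  0.        , 424.24854584, 203.88357685],
       [  0.        ,   0.        ,   1.        ]]), 'k1': -0.021847945958728833, 'extrinsics': array([[ 0.20582559,  0.97855412, -0.00822537, -0.22809871],
       [ 0.72485868, -0.15810027, -0.6705104 , -0.34520785],
       [-0.65743115,  0.13204597, -0.74185453,  1.68143124],
       [ 0.        ,  0.        ,  0.        ,  1.        ]])}
carrier_a_mid []
gauge [([268, 172, 27, 36], 0.83), ([257, 202, 95, 75], 0.19)]
bay [([137, 221, 71, 51], 0.82)]
basket [([257, 203, 93, 75], 0.97)]
bottle_c [([219, 203, 28, 54], 0.95)]
roll_c [([142, 190, 30, 27], 0.63), ([324, 157, 35, 32], 0.25)]
mat [([305, 149, 129, 91], 0.92)]
carrier_a_tab [([357, 173, 23, 38], 0.9)]
gauge_go [([267, 174, 28, 31], 0.77)]
stored_mid [([385, 183, 26, 39], 0.5)]
side {'mtx': array([[389.8989444 ,   0.        , 313.49049801],
       [  0.        , 389.8989444 , 202.83866153],
       [  0.        ,   0.        ,   1.        ]]), 'k1': -0.008887611388863103, 'extrinsics': array([[-0.7703951
[... 591 characters left out ...]
[360, 212, 43, 35], 0.7), ([341, 255, 14, 56], 0.48)]
stored_mid [([396, 153, 15, 11], 0.68)]
{'mtx': array([[314.17401506,   0.        , 316.93237091],
       [  0.        , 314.17401506, 196.80158262],
       [  0.        ,   0.        ,   1.        ]]), 'k1': -0.044690371486859566, 'hand_eye': array([[ 9.99999240e-01,  8.68815505e-04,  8.74671307e-04,
         6.42066410e-04],
       [-6.18378864e-04, -2.60289325e-01,  9.65530468e-01,
        -1.42400357e-01],
       [ 1.06653545e-03, -9.65530275e-01, -2.60288590e-01,
         6.39864021e-02],
       [ 0.00000000e+00,  0.00000000e+00,  0.00000000e+00,
         1.00000000e+00]])}
1.1 [ 0.60134416 -0.60132753  0.37203455 -0.37199557] 0.0187
```

View images.

Run:
```python
import cv2
a=cv2.imread("pics/scene0.png"); cv2.imwrite("pics/scene0c.png",cv2.resize(a[140:290,125:445],None,fx=2.5,fy=2.5,interpolation=cv2.INTER_CUBIC))
a=cv2.imread("pics/side0.png"); cv2.imwrite("pics/side0c.png",cv2.resize(a[110:345,220:470],None,fx=2.5,fy=2.5,interpolation=cv2.INTER_CUBIC))
```

```text
(no output)
```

View pics/scene0.png

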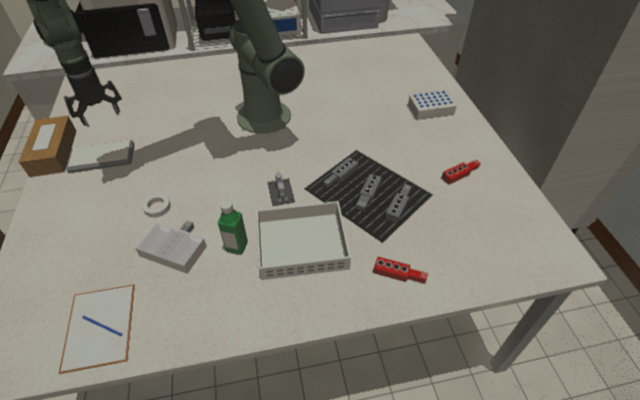

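View pics/scene0c.png

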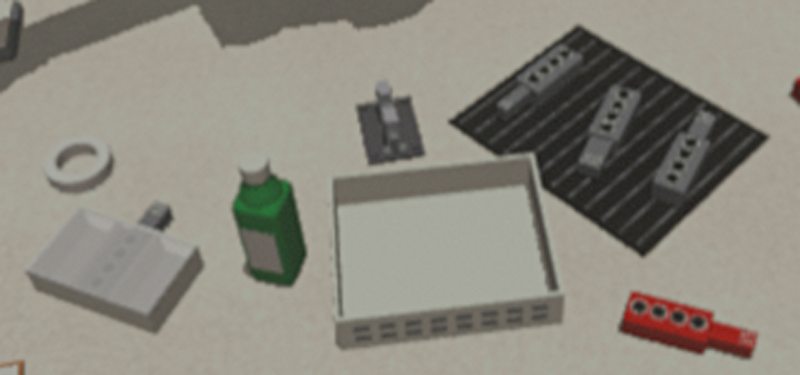

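View pics/side0c.png

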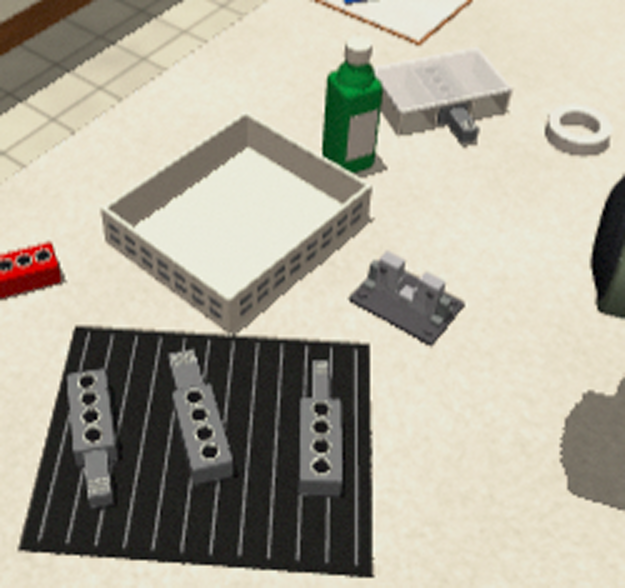

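```bash
cat > h.py <<'E'
from cell import bot
import numpy as np, cv2
from scipy.spatial.transform import Rotation as R
def undist(c,px):
    k=bot.calibration(c); M=k["mtx"]; k1=k["k1"]
    px=np.atleast_2d(np.array(px,float))
    # cv2 distortion model with k1 only is identical
    return cv2.undistortPoints(px.reshape(-1,1,2),M,np.array([k1,0,0,0,0.])).reshape(-1,2)
def cam_pose(c,tp=None):
    k=bot.calibration(c)
    if "extrinsics" in k: return np.linalg.inv(k["extrinsics"])
    T=np.eye(4); T[:3,:3]=tp[1]; T[:3,3]=tp[0]
    return T@k["hand_eye"]
def toolpose():
    p=np.array(bot.read_position()); q=bot.read_tool_rot()
    return p,R.from_quat([q[1],q[2],q[3],q[0]]).as_matrix()
def pix2w(c,px,z,tp=None):
    T=cam_pose(c,tp); u=undist(c,px)
    d=np.c_[u,np.ones(len(u))]@T[:3,:3].T; o=T[:3,3]
    t=(z-o[2])/d[:,2]
    return o+d*t[:,None]
def w2pix(c,P,tp=None):
    T=np.linalg.inv(cam_pose(c,tp)); k=bot.calibration(c)
    rv,_=cv2.Rodrigues(T[:3,:3])
    return cv2.projectPoints(np.atleast_2d(np.array(P,float)),rv,T[:3,3],k["mtx"],np.array([k["k1"],0,0,0,0.]))[0].reshape(-1,2)
def quat(zdir,tilt=0):
    """tool down (y=-z world), tool z axis (camera side) heading zdir (rad) in the plane"""
    z=np.array([np.cos(zdir),np.sin(zdir),0]); y=np.array([0,0,-1.]); x=np.cross(y,z)
    q=R.from_matrix(np.c_[x,y,z]).as_quat(); return [q[3],q[0],q[1],q[2]]
def snap(c,name):
    tp=toolpose(); im=bot.camera(c); cv2.imwrite(f"pics/{name}.png",im[:,:,::-1])
    np.savez(f"pics/{name}.npz",p=tp[0],R=tp[1]); return tp,im
def load(name):
    d=np.load(f"pics/{name}.npz"); return (d["p"],d["R"])
E
python3 - <<'E'
from h import *
f=lambda c,l,z:print(c,np.round(pix2w(c,l,z),3).tolist())
f("scene",[(357,150),(432,195),(382,241),(305,189)],.003)
# gauge foot corners in crop/2.5+offset
S=lambda x,y:(x/2.5+125,y/2.5+140); D=lambda x,y:(x/2.5+220,y/2.5+110)
print("gauge");f("scene",[S(357,106),S(411,96),S(424,155),S(370,163)],.008); f("side",[D(385,257),D(350,297),D(433,342),D(465,304)],.008)
print("basket top");f("scene",[S(333,180),S(531,157),S(562,296),S(336,322)],.058); f("side",[D(247,118),D(371,188),D(232,305),D(103,212)],.058)
print("bay top");f("scene",[S(82,210),S(203,250),S(156,320),S(28,270)],.042)
print("bottle, roll");f("scene",[S(265,278)],0);f("scene",[S(78,163)],0.024);f("side",[D(578,130)],.024)
print("carrier body centers");
f("scene",[S(553,67),S(616,107),S(682,168)],.035); f("side",[D(320,437),D(202,425),D(91,410)],.035)
print("tabs"); f("scene",[S(516,98),S(597,150),S(704,125)],.031); f("side",[D(320,378),D(184,370),D(97,478)],.031)
for z in np.linspace(-3.1,3.1,9): print(z, bot.solve_ik([.5,.0,.2],quat(z)))
E
```

```text
scene [[0.276, 0.307, 0.003], [0.545, 0.488, 0.003], [0.691, 0.272, 0.003], [0.43, 0.087, 0.003]]
gauge
scene [[0.378, -0.03, 0.008], [0.374, 0.044, 0.008], [0.485, 0.043, 0.008], [0.484, -0.027, 0.008]]
side [[0.481, -0.031, 0.008], [0.477, 0.046, 0.008], [0.369, 0.042, 0.008], [0.37, -0.027, 0.008]]
basket top
scene [[0.547, -0.075, 0.058], [0.561, 0.165, 0.058], [0.767, 0.151, 0.058], [0.749, -0.094, 0.058]]
side [[0.734, -0.083, 0.058], [0.535, -0.073, 0.058], [0.547, 0.173, 0.058], [0.755, 0.159, 0.058]]
bay top
scene [[0.516, -0.374, 0.042], [0.608, -0.234, 0.042], [0.694, -0.287, 0.042], [0.594, -0.431, 0.042]]
bottle, roll
scene [[0.631, -0.171, 0.0]]
scene [[0.419, -0.389, 0.024]]
side [[0.403, -0.373, 0.024]]
carrier body centers
scene [[0.388, 0.237, 0.035], [0.479, 0.299, 0.035], [0.599, 0.348, 0.035]]
side [[0.385, 0.234, 0.035], [0.483, 0.296, 0.035], [0.581, 0.354, 0.035]]
tabs
scene [[0.431, 0.176, 0.031], [0.544, 0.255, 0.031], [0.531, 0.401, 0.031]]
side [[0.428, 0.174, 0.031], [0.544, 0.256, 0.031], [0.524, 0.403, 0.031]]
-3.1 [-0.14773684  0.25905539 -0.37058943  0.94115151  0.         -0.18932949]
-2.325 [-0.14773684  0.25905539 -0.37058943  0.94115151  0.         -0.96432949]
-1.55 [-0.14773684  0.25905539 -0.37058943  0.94115151  0.         -1.73932949]
-0.7749999999999999 [-0.14773684  0.25905539 -0.37058943  0.94115151  0.         -2.51432949]
0.0 [-0.14773684  0.25905539 -0.37058943  0.94115151  0.          2.99385582]
0.7749999999999999 [-0.14773684  0.25905539 -0.37058943  0.94115151  0.          2.21885582]
1.5500000000000003 [-0.14773684  0.25905539 -0.37058943  0.94115151  0.          1.44385582]
2.3249999999999997 [-0.14773684  0.25905539 -0.37058943  0.94115151  0.          0.66885582]
3.1 [-0.14773684  0.25905539 -0.37058943  0.94115151  0.         -0.10614418]
```

Candidates in the scene picture for "carrier": three grey ones on the mat at px (340,170), (369,190), (400,201). These are the ones meant. Not meant are the stored grey one in the bay (187,228) and the red look-alikes at (400,269) and (460,171). The scene and side measurements agree to within 5–20 mm. Next I take a closer wrist look.

Run:
```python
from h import *
t0=bot.read_clock()
bot.move_pose([.45,.20,.22],quat(np.radians(-60)))
tp,im=snap("wrist","w1"); print(t0,bot.read_clock(),tp[0])
for t in("carrier_a_mid","carrier_a_tab","gauge"):
    r=bot.search_frame("wrist",t); print(t,[( [round(x) for x in d["bbox"]],round(d["confidence"],2)) for d in r])
```

```text
1.1 3.9 [0.45028281 0.19964524 0.22001627]
carrier_a_mid [([199, 146, 86, 126], 0.72)]
carrier_a_tab [([196, 147, 86, 125], 0.94)]
gauge [([363, 0, 126, 86], 0.85)]
```

View pics/w1.png

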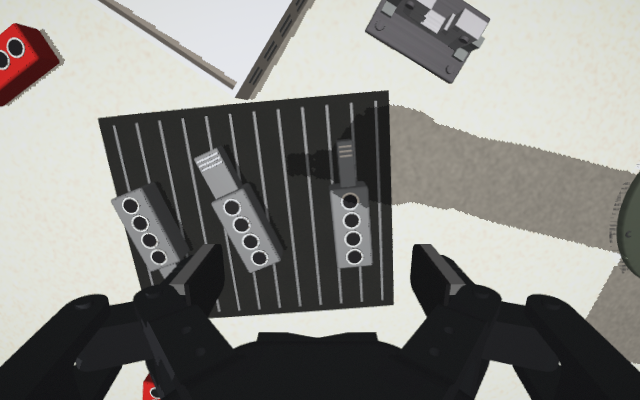

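Run:
```python
import cv2
a=cv2.imread("pics/w1.png"); cv2.imwrite("pics/w1c.png",cv2.resize(a[125:285,100:400],None,fx=2.6,fy=2.6,interpolation=cv2.INTER_CUBIC))
cv2.imwrite("pics/w1g.png",cv2.resize(a[0:90,355:500],None,fx=5,fy=5,interpolation=cv2.INTER_CUBIC))
```

```text
(no output)
```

View pics/w1c.png

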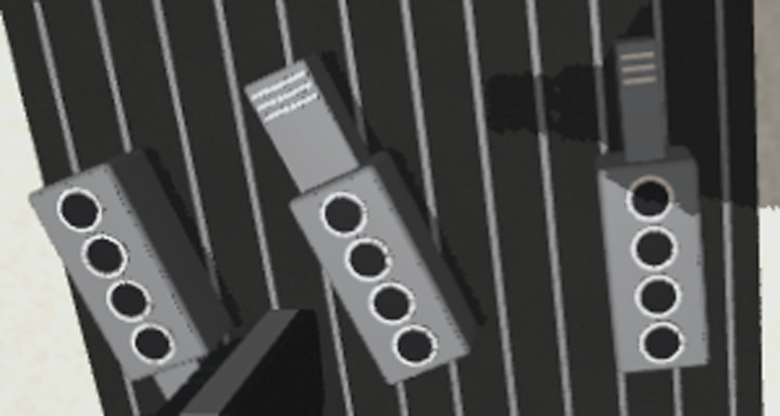

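View pics/w1g.png

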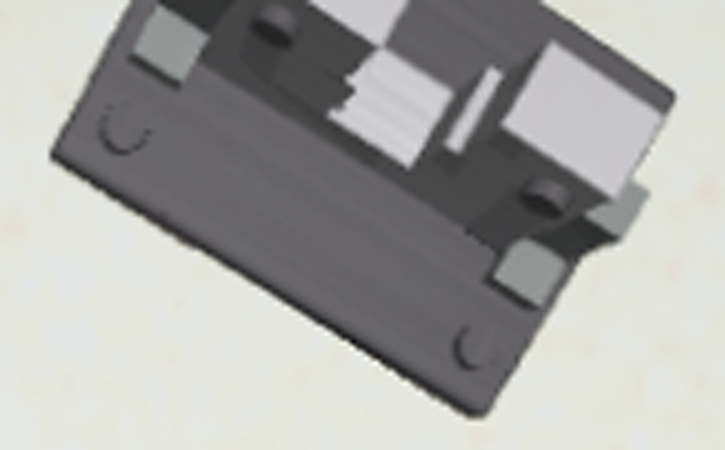

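The wrist close-up shows three grey carriers. The right one (px 352,229) has a narrow tab, the middle one (246,231) a wide tab, and the left one's tab is hidden by the finger. The gauge is at (428,38). I'll measure them and pick the right one first.

Run:
```python
from h import *
tp=load("w1")
C=lambda x,y:(x/2.6+100,y/2.6+125)
W={"A":[C(651,198),C(655,248),C(659,297),C(661,343)],"B":[C(344,213),C(368,258),C(391,302),C(415,346)],"C":[C(79,209),C(104,256),C(129,300),C(153,344)]}
for k,v in W.items():
    P=pix2w("wrist",v,.035,tp); d=P[0]-P[3]; print(k,P.mean(0).round(4),np.linalg.norm(d).round(4),np.degrees(np.arctan2(d[1],d[0])).round(1))
T=pix2w("wrist",[C(638,40),C(645,160)],.031,tp);print(T.round(4))
T=pix2w("wrist",[C(276,76),C(336,182)],.031,tp);print(T.round(4))
G=lambda x,y:(x/5+355,y/5)
print(pix2w("wrist",[G(52,155),G(478,415),G(672,97)],.008,tp).round(4))
```

```text
A [0.3845 0.2307 0.035 ] 0.0664 -54.6
B [0.4854 0.2933 0.035 ] 0.0667 -36.2
C [0.5856 0.3503 0.035 ] 0.0668 -39.2
[[0.442  0.1508 0.031 ]
 [0.4138 0.1916 0.031 ]]
[[0.5624 0.2367 0.031 ]
 [0.5214 0.2647 0.031 ]]
[[ 0.4796  0.0447  0.008 ]
 [ 0.3729  0.0416  0.008 ]
 [ 0.3743 -0.0315  0.008 ]]
```

```bash
cat >> h.py <<'E'
def pick(x,y,hdeg,z=.003,up=.12,op=1.0):
    q=quat(np.radians(hdeg))
    bot.set_gripper(op)
    bot.move_pose([x,y,up],q)
    bot.move_linear([x,y,z],speed=.12)
    bot.set_gripper(0.0,grasp_force=45)
    w=bot.read_gripper_width(); print("grip width",w,w*85)
    bot.move_linear([x,y,up],speed=.2)
E
python3 - <<'E'
from h import *
pick(.385,.2305,-54.6)
bot.move_pose([.4248,.0791,.09],quat(np.radians(-88.3)))
tp,im=snap("wrist","w2"); print(bot.read_clock(),tp[0])
cv2.imwrite("pics/w2c.png",cv2.resize(im[90:350,190:460,::-1],None,fx=2.2,fy=2.2,interpolation=cv2.INTER_CUBIC))
E
```

```text
grip width 0.4824684992855119 41.00982243926851
7.8917 [0.42375045 0.07889196 0.08887495]
```

View pics/w2.png

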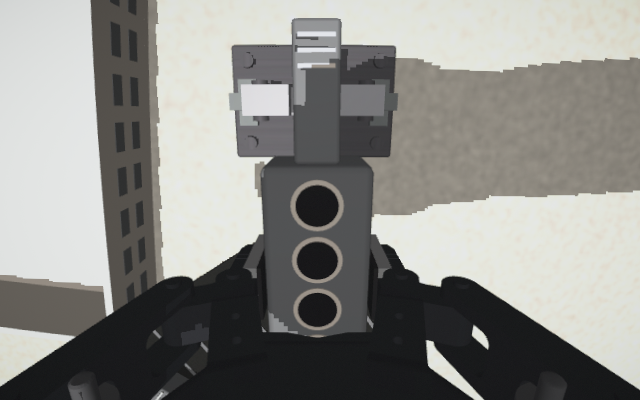

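View pics/w2c.png

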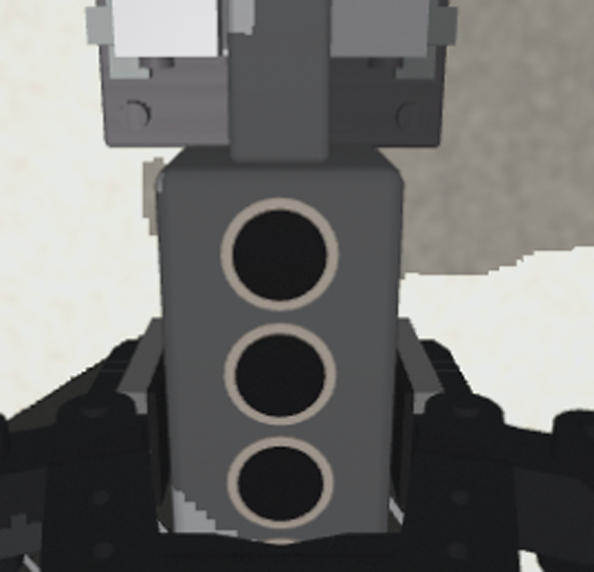

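Run:
```python
import cv2
a=cv2.imread("pics/w2.png"); b=a[10:170,220:410]
import numpy as np
b=np.clip(b.astype(float)*1.3,0,255).astype('uint8')
cv2.imwrite("pics/w2d.png",cv2.resize(b,None,fx=4.2,fy=3.7,interpolation=cv2.INTER_NEAREST))
for r in (30,60,80,90,100,110,118,140,150): print(r,a[r,228:402].mean(1).astype(int).tolist()) if r in(45,80,100,110,140) else 0
```

```text
80 [227, 228, 228, 228, 219, 139, 99, 105, 106, 127, 152, 157, 157, 157, 158, 158, 158, 158, 158, 159, 160, 159, 159, 125, 109, 105, 108, 109, 98, 107, 111, 108, 102, 97, 91, 86, 81, 78, 72, 79, 104, 104, 98, 69, 69, 79, 104, 104, 104, 104, 104, 104, 104, 104, 104, 105, 104, 104, 104, 104, 104, 104, 104, 104, 100, 107, 130, 142, 151, 155, 155, 155, 155, 155, 156, 156, 155, 127, 85, 84, 85, 85, 85, 84, 84, 85, 85, 85, 84, 84, 84, 85, 84, 84, 85, 84, 85, 85, 84, 84, 84, 84, 85, 85, 84, 85, 84, 85, 85, 81, 77, 73, 60, 58, 59, 58, 59, 59, 59, 59, 59, 59, 59, 59, 59, 59, 59, 59, 59, 59, 54, 52, 51, 53, 54, 55, 55, 58, 60, 61, 61, 60, 59, 58, 62, 67, 68, 86, 87, 87, 87, 87, 86, 87, 86, 86, 85, 85, 85, 85, 84, 80, 60, 58, 58, 57, 88, 130, 131, 131, 132, 133, 134, 134]
100 [229, 173, 160, 160, 159, 160, 159, 159, 160, 160, 160, 160, 161, 195, 221, 221, 221, 222, 222, 222, 222, 222, 222, 222, 222, 223, 223, 223, 223, 223, 224, 223, 224, 223, 224, 223, 223, 224, 224, 224, 224, 224, 224, 224, 224, 225, 225, 225, 225, 225, 225, 225, 225, 225, 225, 225, 225, 225, 225, 225, 186, 65, 65, 97, 109, 1
[... 1382 characters left out ...]
1, 111, 111, 111, 111, 111, 110, 111, 114, 115, 116, 114, 112, 111, 99, 61, 52, 84, 111, 111, 110, 110, 111, 111, 110, 111, 110, 110, 110, 111, 111, 110, 111, 111, 111, 110, 110, 111, 111, 110, 110, 111, 111, 111, 111, 111, 111, 110, 110, 110, 110, 110, 91, 71, 76, 79, 83, 83, 84, 84, 84, 83, 84, 84, 83, 84, 84, 83, 84, 84, 84, 84, 84, 84, 84, 84, 84, 84, 84, 84, 84, 84, 83, 84, 84, 84, 83, 84, 84, 84, 84, 84, 83, 84, 84, 82, 78, 75, 63, 59, 61, 61, 61, 61, 60, 60, 60, 61, 60, 61, 61, 60, 61, 61, 60, 61, 61, 60, 60, 61, 60, 61, 60, 60, 60, 60, 60, 60, 60, 49, 49, 58, 60, 59, 60, 60, 61, 62, 62, 61, 59, 60, 60, 60, 60, 59, 59, 60, 58, 54, 133, 141, 141, 142, 141, 142, 140, 139, 138, 137, 136]
```

View pics/w2d.png

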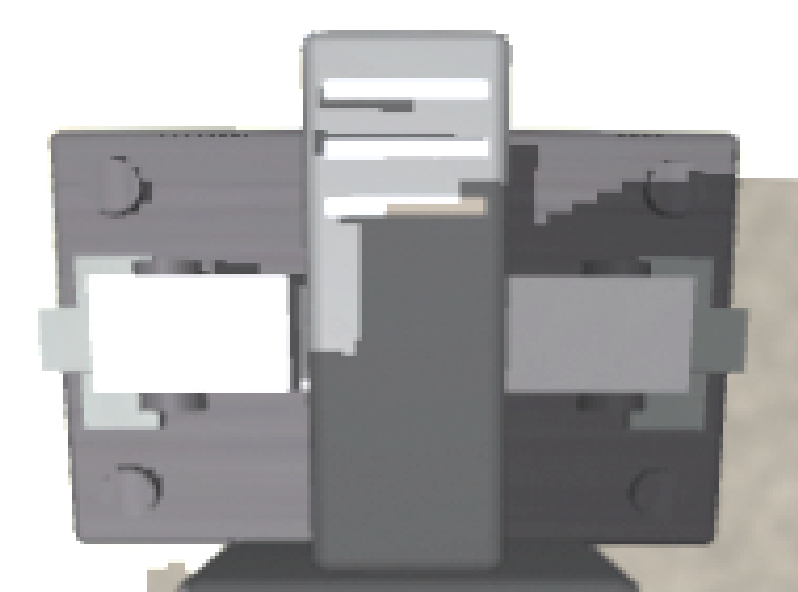

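```bash
cat >> h.py <<'E'
def lower(x,y,lo=.008,f=5.,sp=.04):
    p=bot.read_position()
    bot.move_linear([x,y,.062],speed=.08)
    hit=bot.move_linear([x,y,lo],speed=sp,until_force=f)
    p=bot.read_position(); F=bot.read_ft_force(); print("hit",hit,np.round(p,4),"F",np.round(F,1),bot.read_clock()); return hit,p
E
python3 - <<'E'
from h import *
tp=load("w2")
g=pix2w("wrist",[(241.3,100),(384.4,100)],.058,tp); t=pix2w("wrist",[(292.3,100),(339.8,100),(316,19),(316.,163)],tp[0][2]+.028,tp)
print(g.round(4),t.round(4)); print("tabmid-gauge",(g.mean(0)-t[:2].mean(0)).round(4))
dx=(g.mean(0)-t[:2].mean(0))[0]
x=tp[0][0]+dx; y=.0791
print(x)
lower(x,y)
snap("wrist","w3")
E
```

```text
[[0.4646 0.0064 0.058 ]
 [0.3887 0.0042 0.058 ]] [[ 0.4332  0.0078  0.1169]
 [ 0.4166  0.0073  0.1169]
 [ 0.4257 -0.0184  0.1169]
 [ 0.4243  0.0297  0.1169]]
tabmid-gauge [ 0.0018 -0.0022 -0.0589]
0.42552002645421927
hit True [0.4254 0.0794 0.0132] F [0.7 0.5 2.6] 9.4917
```

View pics/w3.png

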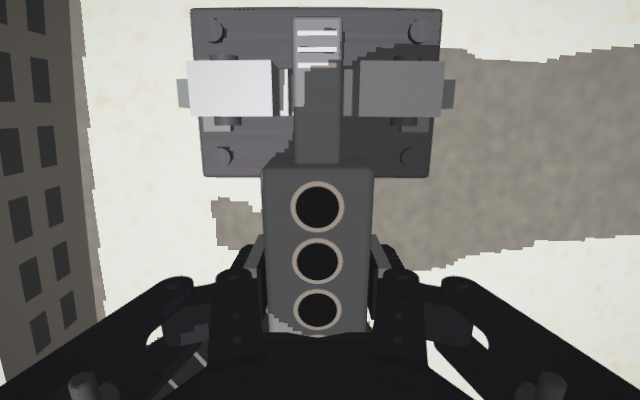

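The tab dropped through to the gauge floor (TCP at 13 mm, matching the 14 mm expected). The picture shows it deep in the slot at px (316,90), so this carrier is a reject and goes in the basket. Next is the middle carrier.

Run:
```python
from h import *
p=bot.read_position()
bot.move_linear([p[0],p[1],.10],speed=.15)
q=quat(np.radians(-93))
bot.move_pose([.610,.065,.12],q)
hit=bot.move_linear([.610,.065,.010],speed=.12,until_force=6); print("hit",hit,bot.read_position())
bot.set_gripper(.64); 
bot.move_linear([.610,.065,.13],speed=.2)
tp,im=snap("wrist","w4"); print(bot.read_clock())
pick(.4854,.2933,-36.2)
bot.move_pose([.4255,.0785,.09],quat(np.radians(-88.3))); bot.wait(.1)
tp,im=snap("wrist","w5"); print(bot.read_clock(),tp[0])
b=im[10:170,220:410,::-1]; b=np.clip(b*1.3,0,255).astype('uint8')
cv2.imwrite("pics/w5d.png",cv2.resize(b,None,fx=4,fy=3.7,interpolation=cv2.INTER_NEAREST))
print(im[100,228:402].mean(1).astype(int).tolist())
```

```text
hit False [0.61069937 0.06501694 0.01084813]
13.2
grip width 0.4807487838894806 40.86364663060585
18.0167 [0.42661574 0.07942142 0.0901085 ]
[226, 226, 227, 228, 228, 229, 229, 164, 160, 160, 160, 161, 160, 160, 160, 160, 160, 160, 161, 167, 212, 222, 222, 222, 222, 222, 222, 222, 222, 222, 222, 223, 223, 223, 223, 223, 223, 224, 224, 224, 224, 224, 224, 224, 224, 224, 224, 215, 166, 125, 136, 149, 157, 156, 156, 156, 156, 156, 156, 156, 157, 157, 156, 157, 157, 157, 156, 157, 157, 157, 156, 157, 156, 156, 157, 157, 156, 156, 156, 125, 84, 84, 84, 84, 85, 84, 85, 84, 84, 84, 84, 84, 84, 84, 84, 84, 85, 84, 85, 84, 84, 84, 84, 84, 84, 84, 85, 84, 84, 85, 84, 85, 84, 84, 84, 84, 85, 84, 84, 84, 84, 84, 84, 84, 84, 84, 80, 77, 72, 95, 117, 120, 121, 121, 120, 120, 120, 120, 120, 120, 121, 120, 120, 121, 120, 120, 120, 120, 120, 120, 120, 120, 120, 120, 120, 120, 120, 120, 120, 120, 120, 119, 94, 87, 87, 87, 87, 86, 86, 86, 86, 86, 87, 87]
```

View pics/w4.png

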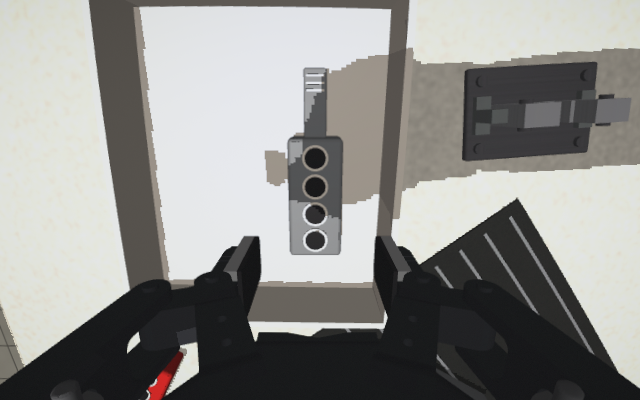

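View pics/w5.png

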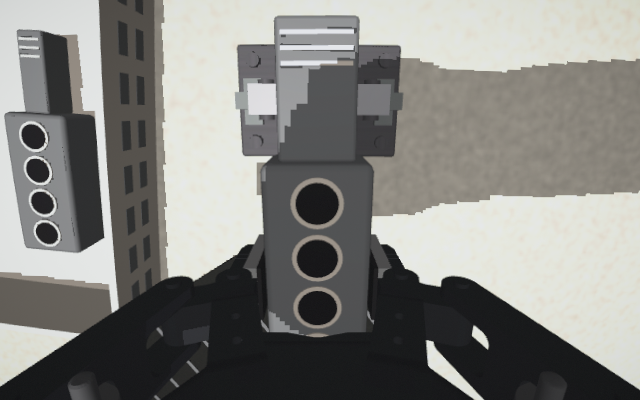

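View pics/w5d.png

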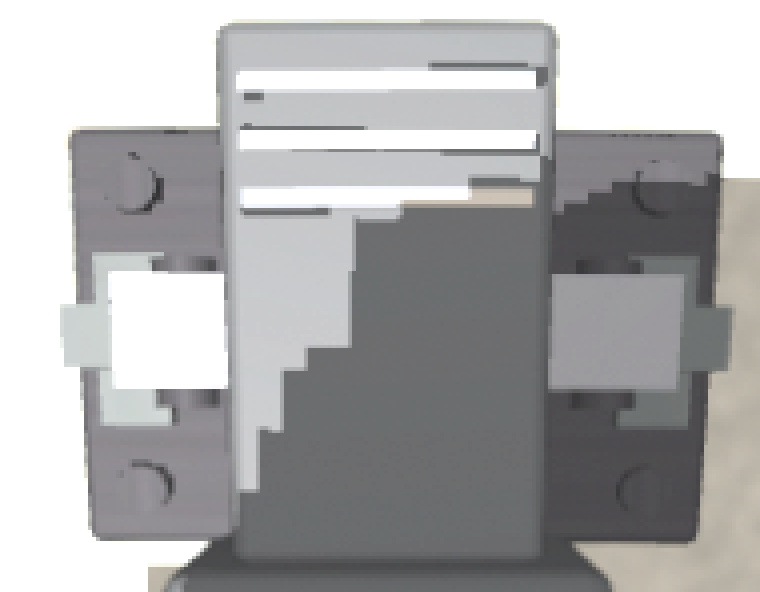

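The first carrier lies flat in the basket (px 315,165 in w4). The held carrier's tab is wide, 80 px or about 29 mm, and well centred over the gauge. Lowering it now.

Run:
```python
from h import *
hit,p=lower(.4256,.0785)
snap("wrist","w6")
if p[2]>.045:
    bot.move_linear([p[0],p[1],.10],speed=.15)
    bot.move_pose([.695,.060,.12],quat(np.radians(-93)))
    hit=bot.move_linear([.695,.060,.010],speed=.12,until_force=6); print("hit",hit,bot.read_position())
    bot.set_gripper(.60)
    bot.move_linear([.695,.060,.13],speed=.2)
    snap("wrist","w7")
    # look for C with the camera on its tab side
    bot.move_pose([.57,.365,.13],quat(np.radians(141)))
    snap("wrist","w8"); print(bot.read_clock(),bot.read_position())
```

```text
hit True [0.4261 0.0788 0.0511] F [0.5 1.  2.3] 19.0583
hit False [0.6958144  0.05999165 0.01102961]
25.0917 [0.57021444 0.36463235 0.12987025]
```

View pics/w6.png

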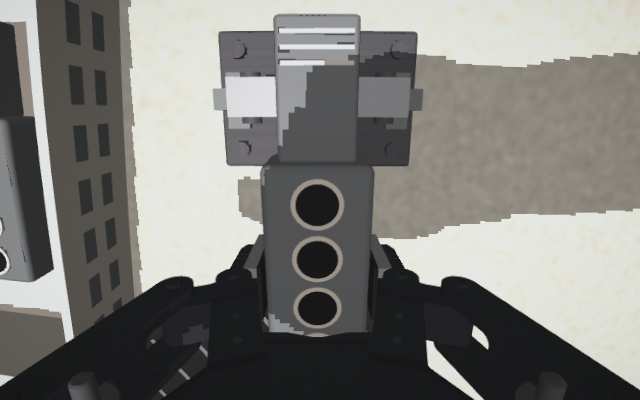

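View pics/w7.png

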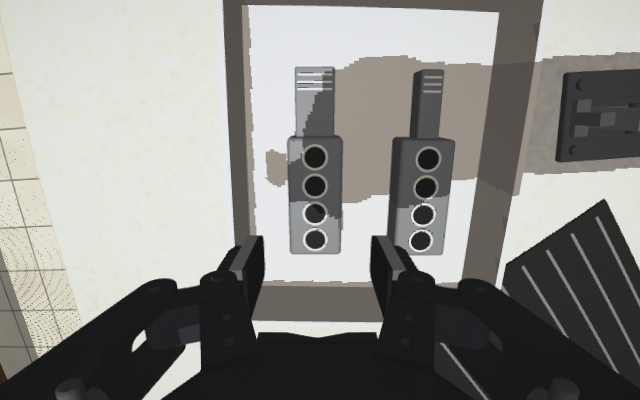

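View pics/w8.png

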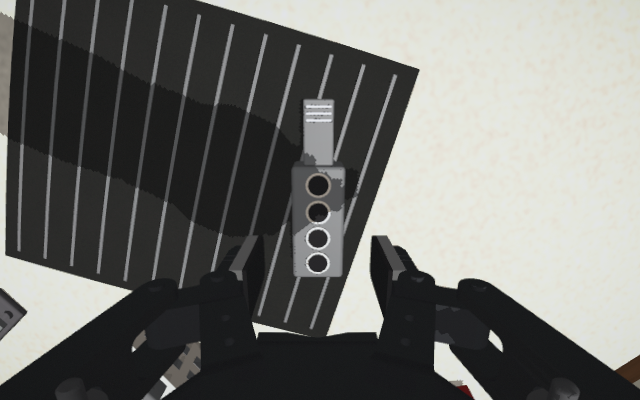

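Carrier b stopped on top of the go slot (TCP at 51 mm, tab underside about 58 mm) and did not enter, so it is a reject. Both rejects lie flat in the basket (w7, px 428,170 and 315,170). The last carrier is at px (318,225) in w8. I pick it and gauge it.

Run:
```python
from h import *
tp=load("w8")
P=pix2w("wrist",[(318,185),(318,211),(317.5,238),(317,263)],.035,tp); d=P[0]-P[3]
h=np.degrees(np.arctan2(d[1],d[0])); m=P.mean(0); print(m,np.linalg.norm(d),h)
pick(m[0],m[1],h,op=.64)
bot.move_pose([.4289,-.067,.09],quat(np.radians(91.7))); bot.wait(.1)
tp,im=snap("wrist","w9"); print(bot.read_clock(),tp[0])
b=im[10:170,220:410,::-1]; b=np.clip(b*1.3,0,255).astype('uint8')
cv2.imwrite("pics/w9d.png",cv2.resize(b,None,fx=4,fy=3.7,interpolation=cv2.INTER_NEAREST))
print(im[100,228:402].mean(1).astype(int).tolist())
```

```text
[0.58613394 0.35001849 0.035     ] 0.06645410602405927 140.38172497374032
grip width 0.48709336174815565 41.40293574859323
29.4667 [ 0.42977552 -0.06656108  0.09011217]
[227, 225, 225, 226, 227, 228, 200, 158, 155, 155, 156, 155, 155, 156, 156, 156, 156, 156, 160, 193, 218, 218, 218, 219, 219, 219, 219, 219, 219, 219, 219, 220, 220, 220, 219, 220, 220, 220, 221, 220, 220, 220, 220, 220, 220, 221, 221, 221, 221, 221, 221, 221, 221, 221, 222, 221, 189, 102, 112, 129, 144, 153, 153, 154, 153, 154, 153, 154, 154, 154, 154, 155, 154, 154, 155, 154, 154, 155, 155, 155, 155, 156, 155, 155, 155, 155, 156, 155, 155, 155, 156, 156, 156, 156, 156, 156, 156, 156, 157, 156, 157, 157, 157, 156, 156, 156, 157, 157, 157, 157, 157, 158, 158, 157, 157, 157, 158, 156, 146, 132, 115, 170, 219, 226, 226, 226, 226, 227, 226, 226, 226, 226, 225, 226, 225, 225, 225, 225, 225, 225, 225, 224, 225, 225, 225, 224, 225, 225, 225, 224, 224, 223, 223, 223, 223, 223, 223, 224, 223, 223, 222, 193, 161, 161, 161, 161, 161, 161, 161, 161, 161, 161, 161, 176]
```

View pics/w9.png

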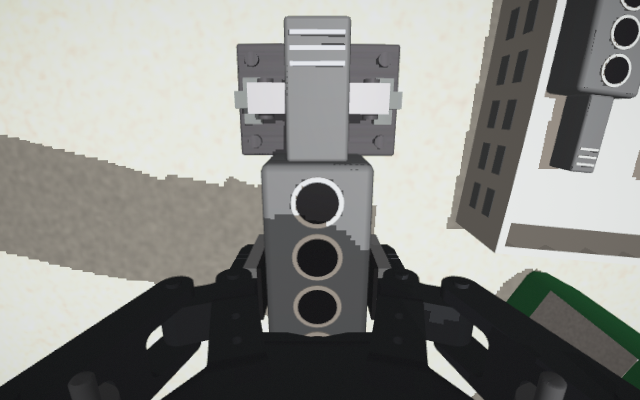

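View pics/w9d.png

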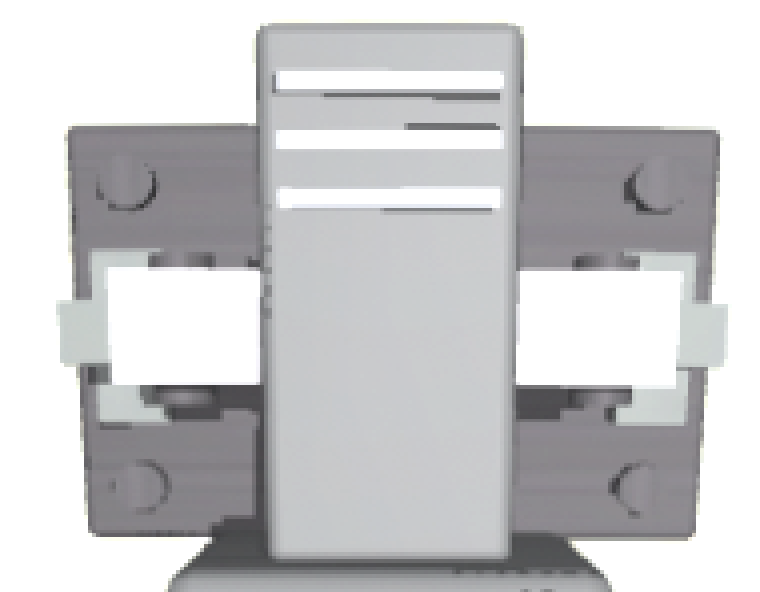

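Run:
```python
from h import *
hit,p=lower(.4304,-.067)
print(bot.read_ft_force(),bot.read_moment())
snap("wrist","w10")
```

```text
hit True [ 0.4303 -0.0674  0.0309] F [ 1.6 -1.9  1.8] 30.7833
[ 1.57778782 -1.86962729  1.81701847] [-0.09573287 -0.07998591 -0.05387024]
```

View pics/w10.png

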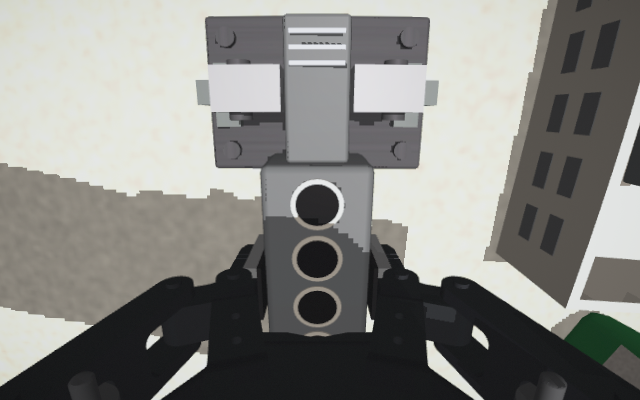

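It passed the go slot and stopped at the no-go mouth (TCP 31 mm, tab underside about 37–38 mm), so this carrier is good. Next I look at the bay.

Run:
```python
from h import *
p=bot.read_position()
bot.move_linear([p[0],p[1],.12],speed=.2)
bot.move_pose([.457,-.290,.16],quat(np.radians(56))); bot.wait(.1)
tp,im=snap("wrist","w11"); print(bot.read_clock(),tp[0],bot.read_joint_positions())
r=bot.search_frame("wrist","bay"); print(r[:2])
b=im[0:300,340:640,::-1]
cv2.imwrite("pics/w11d.png",cv2.resize(b,None,fx=2,fy=2,interpolation=cv2.INTER_CUBIC))
```

```text
32.4833 [ 0.45650765 -0.28776496  0.15915645] [-6.99347621e-01  3.68427540e-01 -3.26284899e-01  8.77847758e-01
  3.53919200e-04  1.46216847e+00]
[{'bbox': [406.9, 41.0, 159.1, 199.0], 'confidence': 0.77}]
```

View pics/w11.png

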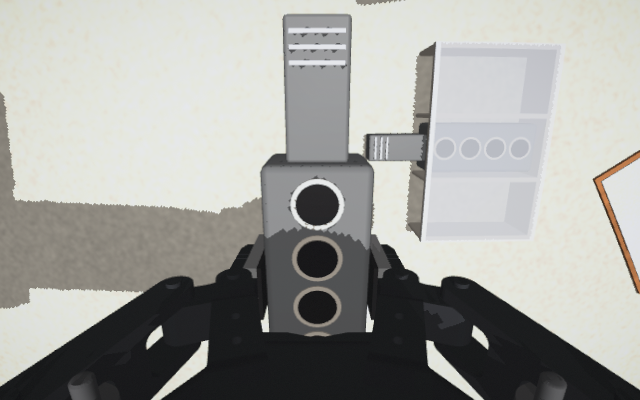

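View pics/w11d.png

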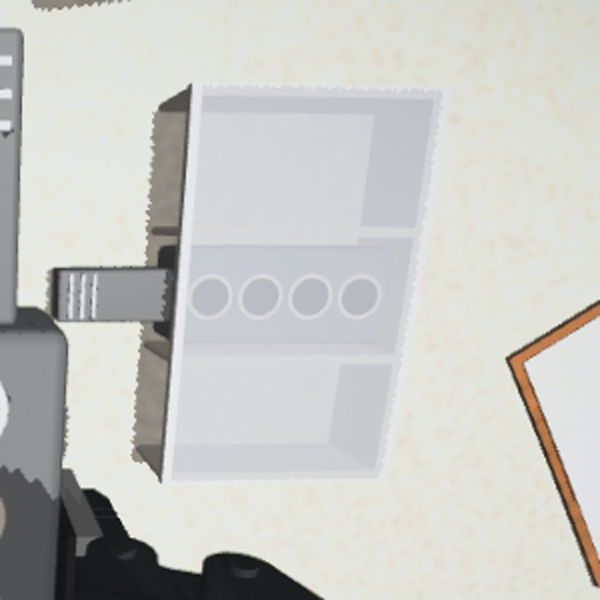

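Run:
```python
from h import *
tp=load("w11"); D=lambda x,y:(340+x/2,y/2)
c=pix2w("wrist",[D(191,84),D(446,90),D(386,480),D(162,483)],.042,tp); print(c.round(4))
print([np.linalg.norm(c[i]-c[i-1]).round(4) for i in range(4)])
w=pix2w("wrist",[D(211,297),D(261,297),D(310,297),D(360,297)],.032,tp); d=w[3]-w[0]; print(w.mean(0),np.linalg.norm(d),np.degrees(np.arctan2(d[1],d[0])))
for a,b in((3,0),(2,1)): d=c[b]-c[a]; print(np.degrees(np.arctan2(d[1],d[0]))-90)
for a,b in((0,1),(3,2)): d=c[b]-c[a]; print(np.degrees(np.arctan2(d[1],d[0])))
print(c.mean(0))
t=pix2w("wrist",[D(48,295)],.028,tp);print(t)
# scene/side check
S=lambda x,y:(x/2.5+125,y/2.5+140); Dd=lambda x,y:(x/2.5+220,y/2.5+110)
print(pix2w("scene",[S(82,210),S(203,250),S(156,320),S(28,270)],.042).mean(0))
```

```text
[[ 0.5968 -0.241   0.042 ]
 [ 0.682  -0.2974  0.042 ]
 [ 0.5935 -0.4356  0.042 ]
 [ 0.5072 -0.3788  0.042 ]]
[np.float64(0.1644), np.float64(0.1022), np.float64(0.1641), np.float64(0.1033)]
[ 0.59457478 -0.33860759  0.032     ] 0.06601122856915259 -33.350500085743285
-33.04743776610025
-32.639165127636616
-33.54737295250707
-33.35403944411194
[ 0.59485136 -0.33816677  0.042     ]
[[ 0.50922053 -0.28160706  0.028     ]]
[ 0.60315354 -0.3313003   0.042     ]
```

Run:
```python
from h import *
print(pix2w("scene",[(157,203.5)],.012),pix2w("side",[(450.5,159.5)],.012))
c=np.array([.5947,-.3383]); ex=np.array([.8368,-.5476]); ey=np.array([.5476,.8368])
for p in(pix2w("scene",[(157,203.5)],.012)[0,:2],pix2w("side",[(450.5,159.5)],.012)[0,:2]): print((p-c)@ex,(p-c)@ey)
p=c+ex*-.150+ey*-.040
q=quat(np.radians(180-33.2))
bot.move_pose([*p,.10],q)
hit=bot.move_linear([*p,.0012],speed=.10,until_force=4); print("hit",hit,bot.read_position())
bot.set_gripper(.60)
bot.move_linear([*p,.10],speed=.2)
t=p-ex*.074
bot.move_pose([*t,.10],q); bot.wait(.1)
tp,im=snap("wrist","w12"); print(bot.read_clock(),tp[0])
im=bot.camera("side"); cv2.imwrite("pics/side12.png",cv2.resize(im[90:230,330:530,::-1],None,fx=4,fy=4))
```

```text
[[ 0.40043997 -0.39063812  0.012     ]] [[ 0.41451384 -0.39934925  0.012     ]]
-0.13389643826565092 -0.15017333417607295
-0.11734921161096629 -0.14975595440018075
hit True [ 0.44602686 -0.28868448  0.00187287]
36.3333 [ 0.38553193 -0.24931157  0.09930643]
```

View pics/w12.png

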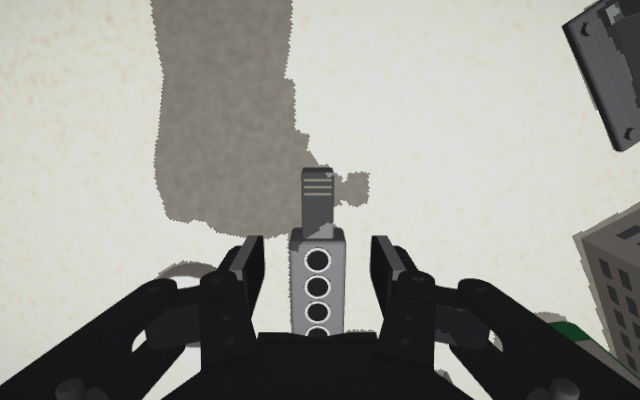

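View pics/side12.png

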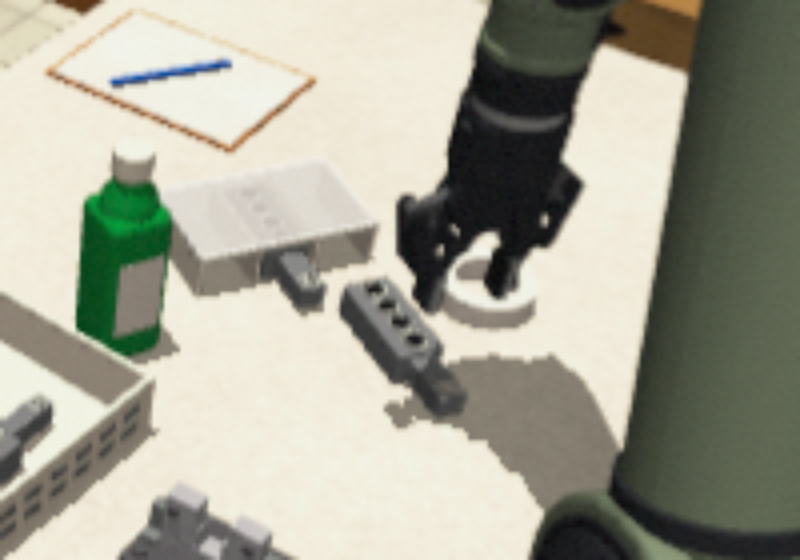

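Run:
```python
from h import *
tp=load("w12")
t=pix2w("wrist",[(318,168),(317.5,233)],.028,tp); w=pix2w("wrist",[(317,260),(317.3,287),(317.3,312)],.032,tp)
d=w[2]-w[0]; print(t,w,np.degrees(np.arctan2(d[1],d[0])),tp[0])
c=np.array([.5947,-.3383]); ex=np.array([.8368,-.5476]); ey=np.array([.5476,.8368])
for P in(t,w): print([((p[:2]-c)@ex,(p[:2]-c)@ey) for p in P])
```

```text
[[ 0.36072816 -0.23443368  0.028     ]
 [ 0.40057575 -0.26083872  0.028     ]] [[ 0.41677742 -0.27185172  0.032     ]
 [ 0.43561654 -0.28388279  0.032     ]
 [ 0.45393669 -0.29583741  0.032     ]] -32.84156639271507 [ 0.38553193 -0.24931157  0.09930643]
[(np.float64(-0.25266483130203277), np.float64(-0.041207647568499886)), (np.float64(-0.20486097417704532), np.float64(-0.04148284039567872))]
[(np.float64(-0.18527269344425992), np.float64(-0.04182648424039621)), (np.float64(-0.16291990534897655), np.float64(-0.04157778585946695)), (np.float64(-0.14104325569782597), np.float64(-0.04154929124560118))]
```

The carrier is set down flat with its tab toward the robot (wrist px 318,200). The side view shows it clear of the roll and the stored carrier. Next I grip the tab and push it home.

Run:
```python
from h import *
c=np.array([.5947,-.3383]); ex=np.array([.8368,-.5476]); ey=np.array([.5476,.8368])
P=lambda xb,yb,z:[*(c+ex*xb+ey*yb),z]
x0=-.225
bot.move_linear(P(x0,-.0415,.004),speed=.12)
bot.set_gripper(0,grasp_force=45); print("w",bot.read_gripper_width()*85)
bot.move_linear(P(x0+.035,-.054,.004),speed=.07)
hit=bot.move_linear(P(x0+.062,-.054,.004),speed=.06,until_force=6); print("mid",hit,bot.read_ft_force())
tp,im=snap("wrist","w13")
a=bot.camera("side"); b=bot.camera("scene"); print(bot.read_clock())
o=np.hstack([cv2.resize(a[110:190,360:480],None,fx=3.3,fy=4),cv2.resize(b[190:280,125:245],None,fx=3.3,fy=3.556)]);cv2.imwrite("pics/m13.png",o[:,:,::-1])
```

```text
w 22.481467756897704
mid True [-0.05989523  0.36160053  5.86812988]
38.7333
```

View pics/m13.png

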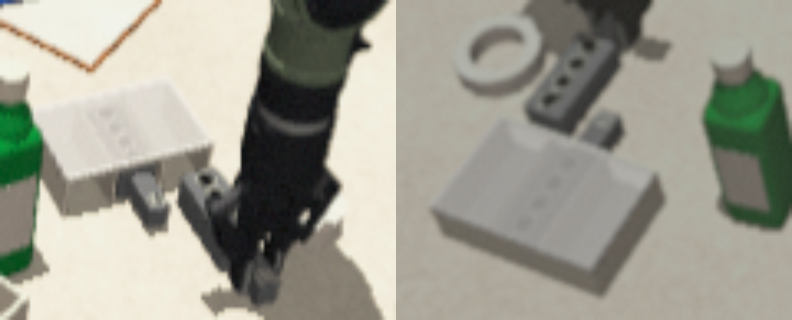

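View pics/w13.png

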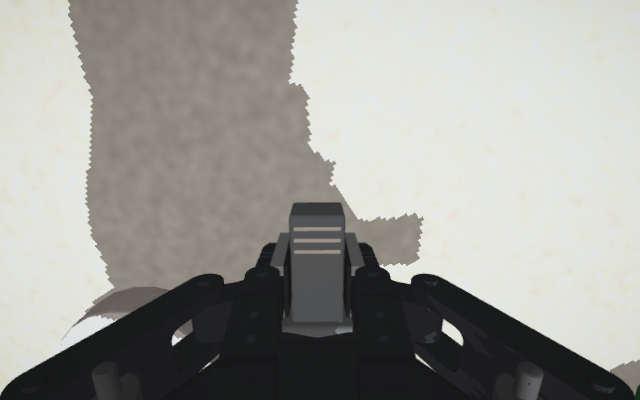

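The stop was only a 6 N vertical load, the carrier rubbing on the bench. It is lined up with the free lane (scene view, left lane), so I lift by about 1 mm and continue.

Run:
```python
from h import *
c=np.array([.5947,-.3383]); ex=np.array([.8368,-.5476]); ey=np.array([.5476,.8368])
P=lambda xb,yb,z:[*(c+ex*xb+ey*yb),z]
B=lambda: (lambda p:np.round([(p[:2]-c)@ex,(p[:2]-c)@ey,p[2]],4))(np.array(bot.read_position()))
print(B()); z=bot.read_position()[2]+.001
xb=B()[0]
bot.move_linear(P(xb,-.054,z),speed=.05); print(B(),bot.read_ft_force())
hit=bot.move_linear(P(-.115,-.054,z),speed=.07,until_force=10); print("mid",hit,B(),bot.read_ft_force())
if not hit:
    hit=bot.move_linear(P(-.066,-.054,z),speed=.05,until_force=10); print("end",hit,B(),bot.read_ft_force())
tp,im=snap("wrist","w14")
a=bot.camera("side"); b=bot.camera("scene"); print(bot.read_clock())
o=np.hstack([cv2.resize(a[110:190,360:480],None,fx=3.3,fy=4),cv2.resize(b[190:280,125:245],None,fx=3.3,fy=3.556)]);cv2.imwrite("pics/m14.png",o[:,:,::-1])
```

```text
[-0.1894 -0.0542  0.0041]
[-0.19   -0.0538  0.0049] [-0.23059063 -0.27592853 -0.8595179 ]
mid False [-0.1156 -0.0539  0.005 ] [-0.21019402 -0.09446466 -1.96830069]
end True [-0.0711 -0.0538  0.0043] [-0.11437732 -0.19330574  3.5830275 ]
41.2167
```

View pics/m14.png

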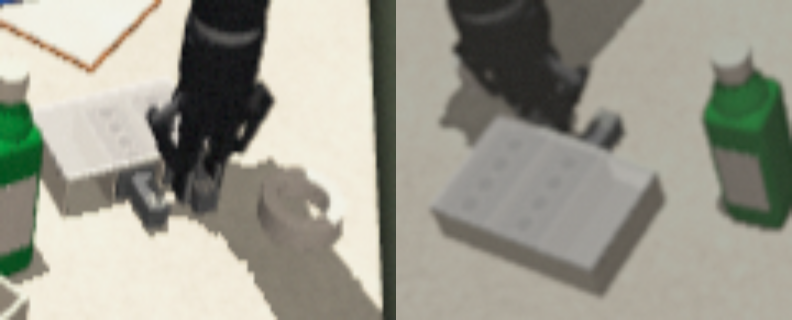

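Run:
```python
from h import *
c=np.array([.5947,-.3383]); ex=np.array([.8368,-.5476]); ey=np.array([.5476,.8368])
P=lambda xb,yb,z:[*(c+ex*xb+ey*yb),z]
B=lambda: (lambda p:np.round([(p[:2]-c)@ex,(p[:2]-c)@ey,p[2]],4))(np.array(bot.read_position()))
F=lambda:(lambda f:np.round([f[:2]@ex,f[:2]@ey,f[2]],1))(np.array(bot.read_ft_force()))
print(B(),F())
hit=bot.move_linear(P(-.062,-.054,.0055),speed=.04,until_force=12); print("end",hit,B(),F())
bot.wait(.1); print(B(),F(),bot.read_gripper_width()*85)
b=bot.camera("scene"); a=bot.camera("side"); print(bot.read_clock())
o=np.hstack([cv2.resize(a[110:190,360:480],None,fx=3.3,fy=4),cv2.resize(b[190:280,125:245],None,fx=3.3,fy=3.556)]);cv2.imwrite("pics/m15.png",o[:,:,::-1])
```

```text
[-0.0712 -0.0538  0.0043] [ 0.4 -1.1  4. ]
end True [-0.071  -0.0538  0.0045] [-1.6  0.5  6.2]
[-0.071  -0.0538  0.0045] [-1.6  0.5  5.3] 22.0845976153138
41.6333
```

View pics/m15.png

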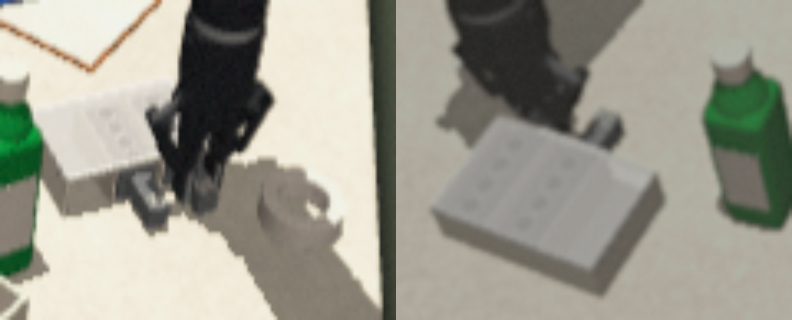

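It stops hard at the same spot twice, so it is home. Now I release and inspect from above.

Run:
```python
from h import *
p=bot.read_position()
bot.set_gripper(.40)
bot.move_linear([p[0],p[1],.16],speed=.15)
bot.move_pose([.457,-.290,.18],quat(np.radians(56))); bot.wait(.1)
tp,im=snap("wrist","w16"); print(bot.read_clock(),tp[0])
cv2.imwrite("pics/w16d.png",cv2.resize(im[0:260,340:640,::-1],None,fx=2.2,fy=2.2,interpolation=cv2.INTER_CUBIC))
a=bot.camera("side"); b=bot.camera("scene")
cv2.imwrite("pics/scene16.png",cv2.resize(b[140:290,125:445,::-1],None,fx=2.5,fy=2.5,interpolation=cv2.INTER_CUBIC))
cv2.imwrite("pics/side16.png",cv2.resize(a[110:345,220:470,::-1],None,fx=2.5,fy=2.5,interpolation=cv2.INTER_CUBIC))
```

```text
44.675 [ 0.45703286 -0.29009183  0.1797743 ]
```

View pics/w16d.png

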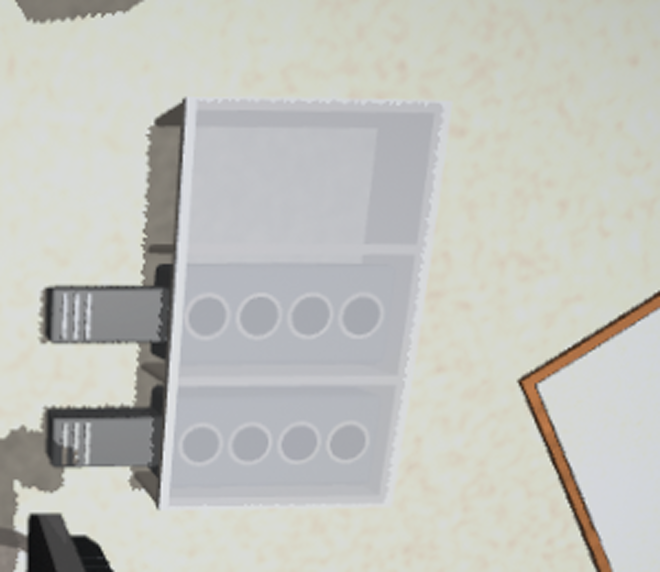

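View pics/scene16.png

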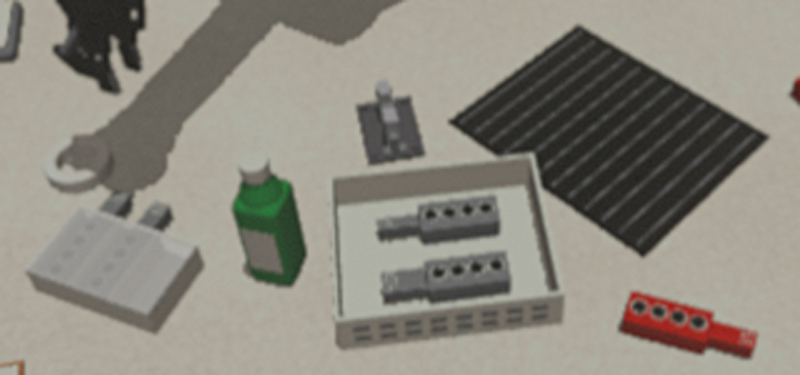

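View pics/side16.png

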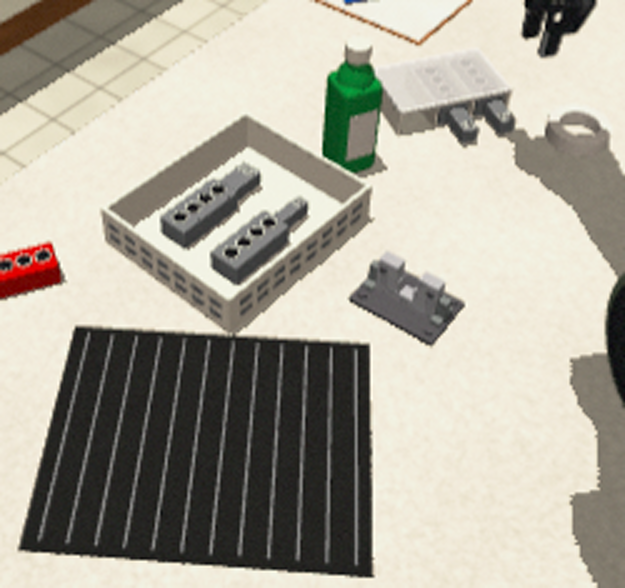

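Run:
```python
from h import *
tp=load("w16"); D=lambda x,y:(340+x/2.2,y/2.2)
c=np.array([.5947,-.3383]); ex=np.array([.8368,-.5476]); ey=np.array([.5476,.8368])
for l in([(208,316),(259,316),(310,315),(362,316)],[(201,444),(250,443),(299,443),(348,442)]):
    m=pix2w("wrist",[D(*q) for q in l],.032,tp).mean(0)[:2]-c; print(m@ex,m@ey)
m=pix2w("wrist",[D(190,99),D(445,104),D(389,502),D(161,507)],.042,tp).mean(0)[:2]-c; print(m@ex,m@ey)
```

```text
2.5773113240768164e-05 -0.0001533144288721366
0.00162245821216047 -0.05586581819176649
0.000452966511189243 0.000567431252794876
```

Run:
```python
from h import *
print(bot.read_gripper_width(),bot.read_ft_force(),bot.read_clock()); bot.close_job()
```

```text
0.3987855552654529 [-0.536208   -0.25552011 -0.80372473] 44.775
the job is handed in; nothing more can be done
```

All three carriers are gauged and put away, and the job was handed in at 44.8 s of the 72 s limit.

| Order | Starting place on the mat | Gauge result | Where it went |
|---|---|---|---|
| 1 | Nearest the robot | Narrow tab dropped through to the gauge floor | Basket |
| 2 | Middle | Wide tab stopped on top of the go slot and did not enter | Basket |
| 3 | Farthest from the robot | Tab passed the go slot and stopped at the no-go slot | Bay, free lane at y = -54 mm, tab out to the front |

Each gauge descent stopped on a 5 N contact.

**Last checks:**
- **Stored good carrier:** its body centre measured 1.6 mm deeper than nominal and 2 mm off the lane centre, both within measuring error. The stored carrier still measures at the middle lane's centre.
- **Rejects:** both lie flat in the basket.
- **Bystanders:** the bottle and the paper roll show no visible movement.
- **Gripper:** it is empty and clear of everything.

**Uneven points:** one push toward the bay stopped early on about 6 N of vertical rubbing against the bench, so I lifted about 1 mm and carried on. Both stops at the back wall also carried mostly vertical force. I took "home" from the repeated stop position and the final picture, because the push force alone did not show it.

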